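Pry open the tea-light tin and put the loose tea light away

TASK

The lid of the green storage tin is tight: push the blade of the spreader into the slot under its front edge (above the brass label frame), pry the lid up and swing it right open with the blade, without touching the lid with the gripper. Lay the spreader back flat on its little wooden board and put the loose tea light into the tin, flat on the bottom beside the others, and leave the lid standing open. Leave everything else on the worktop where it is.

Things in the scene. Friction and masses are not known exactly. Their poses are not given: they have to be found in the camera images.
- tin: Fixed green metal tin, 95 (x) x 150 (y) x 60 (z) mm without lid; walls 3, floor 4 mm. Origin: centre of underside; z up; front (slot, brass label frame) faces -x. Inside, two tea lights like the loose one are fixed on the floor at the +y end (x = -21 and +21 mm, y = 51 mm, 15 mm tall); y = -72 to +30 mm is empty.
- tin_slot (a point): Centre of the mouth of the prying slot in the tin's front wall, 47.5 mm in front of the tin's origin and 55 mm above the worktop. 40 mm wide (y), 10 mm high: z = 50 mm up to the lid's underside at 60 mm; it goes through the wall into the hollow tin. Axes as the tin's.
- tin_hinge (a point): Middle of the lid's hinge line, which runs along the tin's y axis at its back top edge (x = +47.5 mm, z = 60 mm in the tin's frame). Axes as the tin's.
- lid (a joint): Angle of the tin's flat lid (95 x 150 x 4 mm, green with a white panel, flush with the tin's sides, no handle): 0 shut, grows as its front edge rises, 1.57 upright, stop at 1.8. The hinge is stiff (about 0.1 N m) and stays where it is left.
- spreader: Loose butter spreader, 175 mm long, 90 g. Origin: centre of its dark wooden handle, a bar 90 (x) x 18 (y) x 16 (z) mm; a flat steel blade 14 mm wide and 2.5 mm thick, with a round end, runs on along +x at the handle's mid height from x = 45 to 130 mm. Lying flat its origin is 8 mm above what it lies on.
- spreader_tip (a point): Tip of the spreader's blade, 130 mm from the spreader's origin along its x axis. Axes as the spreader's.
- board: Small fixed board of light wood, 200 (x) x 100 (y) x 12 (z) mm, on which the spreader lies at the start. Origin: centre of its underside; z up.
- tea_light: The loose tea light: round metal cup 38 mm across and 15 mm tall with green wax, standing on the worktop, 20 g. Origin: centre of its underside; z up.
- egg_cup: Bystander: blue-grey egg cup, 47 mm across, 62 mm tall. Origin: centre of its underside.
- timer: Bystander: kitchen timer with red top, 63 mm across, 53 mm tall. Origin: centre of its underside.
- matchbox: Bystander: yellow matchbox, 36 x 54 x 14 mm. Origin: centre of its underside.
- keys: Bystander: bunch of keys lying flat, 110 x 121 x 8 mm. Origin: centre of its underside.
Not all that is in view belongs to the job. Of the things that look like the spreader, the larger one is meant.

How it is judged:
On the way, in this order (a step that is already met when the one before it is completed fails the run):
1. the lid has been pried up past 0.3 rad with the spreader pushing on it (value of joint lid above 0.3 rad and contact force between spreader and lid above 0.1 N).
2. the lid has been swung open past 1.3 rad (value of joint lid above 1.3 rad), for 0.1 s.
At the end, for the whole second after the job is handed in: The lid stands open at more than 1.2 rad; the tea light stands upright (within 0.2 rad) on the tin's floor (its underside less than 9 mm above the tin's underside); the spreader lies flat (within 0.15 rad) on the board, the centre of its handle over the board; both at rest (value of joint lid above 1.2 rad and x of tea_light in the frame of tin between -0.047 and 0.047 m and y of tea_light in the frame of tin between -0.075 and 0.075 m and z of tea_light in the frame of tin between 0 and 0.009 m and angle between tea_light's own z axis and vertical below 0.2 rad and linear speed of each of tea_light, spreader below 0.02 m/s and x of spreader in the frame of board between -0.1 and 0.1 m and y of spreader in the frame of board between -0.05 and 0.05 m and z of spreader in the frame of board between 0.016 and 0.025 m and angle between the z axis of spreader and the z axis of board, either way round below 0.15 rad); the robot touches nothing.
It fails at once if the gripper or the arm touches the lid (more than 2 N) (contact force between any of the fingers, the arm and lid above 2 N).
It fails at once if a bystander is moved more than 30 mm (distance of any of egg_cup, timer, matchbox, keys from where it was at the start of the episode above 0.03 m).
It also fails if it takes over 72 s, if anything falls off the work surface, if the arm or the gripper's body presses on something with over 40 N, if the wrist force passes 120 N, or if a joint passes its speed limit or range.

ROBOT

A 7-joint arm with a two-finger parallel gripper is mounted at the origin on a cart in front of the work surface, level with it; the furniture and walls round the work are solid. World frame = base frame: x ahead of the robot, y to its left, z up, the work surface at z = 0. Lengths are in m, angles in rad, forces in N, time in s.
With the tool pointing down it reaches from about 0.4 to 0.85 m from the base axis. Payload 4.5 kg.
Tool frame: the origin (TCP) lies at the very end of the fingers, on their centre line; the grasp point (between the pads) lies 19 mm behind it (robot.grip_depth is the distance from the TCP to the grasp point, in m); z points along the fingers, y is the direction in which the jaws open and shut (so a half turn about z gives the same grasp; the last joint's range is limited). The gripper opens to 88 mm and grips with 3 to 60 N. Pads are 18 mm wide; open, the fingers measure 123 mm over their backs; the gripper's body (75 mm by 187 mm) begins 45 mm behind the grasp point.
Start: joints at [1.281, 0.689, -0.195, 1.565, 0.157, 0.902, -0.215], TCP at [0.199, -0.593, 0.239] pointing down, gripper open.
Joint ranges: [-3.01, 3.01], [-0.46, 2.08], [-1.47, 1.51], [0.13, 2.56], [-1, 4.14], [0.04, 2.09], [-2.66, 2.66]. Speed limits (rad/s): [2.57, 2.57, 3.14, 3.14, 3.14, 3.14, 3.14].

INTERFACE

Orientations are given as a unit quaternion [x, y, z, w].
In Python, from cell import robot gives the robot as it stands.
- The arm moves only by the tool move_arm, never from a script. Its argument "motion" is text: rows parted by semicolons, each of 5 numbers parted by spaces: the opening, from 0 (shut) to 1 (fully open), then the shift along the tool's x, y, z in mm, then the turn about the tool's z in degrees. A call has 1 to 8 rows; each row is the pose to reach, as a shift and turn from the pose measured when the call began, along the tool's axes at that moment; what a row does not reach only later rows make up. A row lasts 1/12 s, in which the tool goes at most 41.7 mm and 7.16 degrees, less where a joint would pass 70% of its speed; a pose out of reach is approached as far as the arm can. A call with a gripper value outside its range is refused whole. The fingers move at their own pace and stop on an object; "force" is the grip in N (left out, the last holds). Time passes only in rows, so rows that repeat a pose let the fingers close. It gives the time, the measured TCP pose, the force and the opening at its end, in the units of the state.
- robot.sense(): the state, without advancing time (a new reading comes with each control period).
- robot.get_image(name): name is "scene" or "top" or "wrist"; returns a dict with "frame" (400x640x3 uint8, blue, green, red), "vfov" (degrees; the focal length in pixels is half the picture's height over the tangent of half this angle, whatever the lens; pixels are square), "cx", "cy" (the principal point, pixels), "extrinsics" (4x4, takes a point from camera to world coordinates). Camera axes: x right, y down, z forward; pixel columns grow to the right and rows downward; lengths in m; the calibration is good to about 2 mm. The wrist camera is an equidistant fisheye: a pixel r from the principal point sees the ray r / f radians off the axis. A picture is of the moment at which its call begins. There is no depth.
- robot.hand_in(): hands the job in, once; it reports no verdict.
The state is a dict: "t": time; "joint_pos": joint angles; "qvel": joint speeds; "tau": joint torques, N m; "position": TCP position; "ee_rot": TCP orientation; "ft_force": force on the tool from outside, world axes, zero at the start; "torque": the same for the moment, N m; "opening": opening from 0.0 (shut) to 1.0 (fully open).
Only numpy, scipy, OpenCV 4.12 (cv2) and the standard library are available. Lean on these libraries where they do the work, as an engineer would, in place of code of your own. Each camera call takes 0.05 s, during which the arm holds its last target. There are 200 camera calls.

## Working session

There is one attempt and no reset: what is moved stays moved. The work goes in short steps, Python scripts to look and compute and a tool call to move; the robot and the scene stay as the last step left them, time stands still between calls to the robot, and variables do not carry over. Pictures are saved under pics/ and viewed, about 8 in all and at most 12, crops included, and the job is handed in when it is done.

Besides the shell and the picture viewer there is one more tool, called after "Emit:" by a JSON object that holds its "api" and its "payload", one argument or row to a line. move_arm: Moves the arm, as the interface text tells. Its arguments: {"type":"object","properties":{"motion":{"type":"string"},"force":{"type":"number"}},"required":["motion"]}

```bash
mkdir -p pics; ls
python3 - <<'E'
from cell import robot
import cv2,numpy as np,json
for n in("top","scene"):
    d=robot.get_image(n); cv2.imwrite(f"pics/{n}0.png",d["frame"]); print(n,d["vfov"],d["cx"],d["cy"],np.round(d["extrinsics"],3).tolist())
s=robot.sense(); print(s)
E
```

```text
pics
top 46.24236837888423 323.10659905142984 199.39990283916072 [[-0.352, -0.85, 0.392, -0.037], [-0.936, 0.314, -0.159, 0.222], [0.012, -0.423, -0.906, 1.418], [0.0, 0.0, 0.0, 1.0]]
scene 43.56945946073246 321.83684007105455 203.56299380930614 [[0.841, -0.466, 0.276, 0.169], [-0.542, -0.712, 0.447, -0.645], [-0.012, -0.525, -0.851, 1.297], [0.0, 0.0, 0.0, 1.0]]
{'t': 0.1, 'joint_pos': array([ 1.28076288,  0.68990983, -0.19451229,  1.56621749,  0.15726891,
        0.90252713, -0.21508432]), 'qvel': array([-0.00035696, -0.00260428, -0.00083155, -0.00216265, -0.000176  ,
        0.00053665,  0.00017154]), 'tau': array([-3.23010761e-03, -5.28499174e+01, -1.27120011e+00, -1.53836578e+01,
       -5.24451735e-02,  2.02137933e-03,  5.29913359e-05]), 'position': array([ 0.1986564 , -0.59198787,  0.23798999]), 'ee_rot': array([ 9.86914602e-01,  1.61241643e-01, -1.86602041e-04, -8.16402621e-04]), 'ft_force': array([-1.30491244,  0.01038307, -0.25109557]), 'torque': array([-0.02903752,  0.02765203, -0.01930602]), 'opening': 0.9964733349722437}
```

View pics/top0.png

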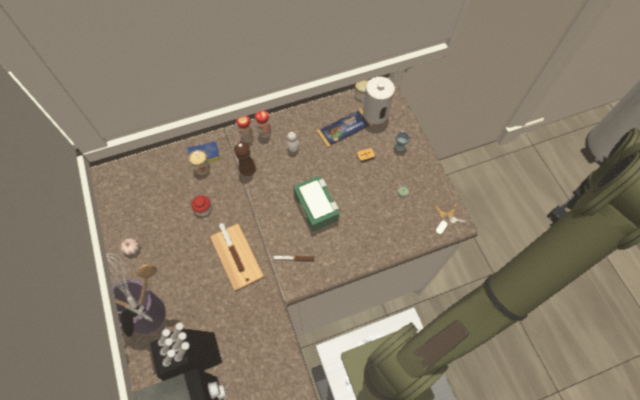

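View pics/scene0.png

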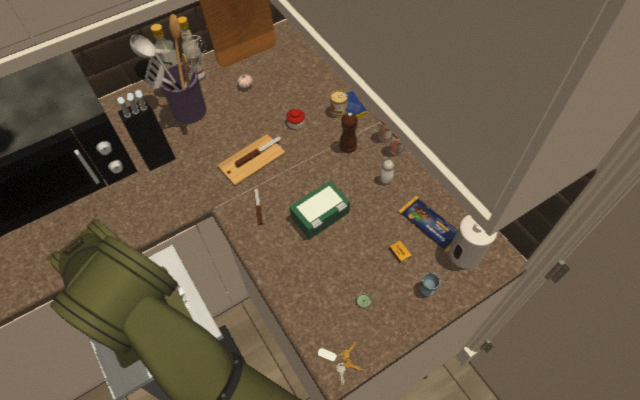

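```bash
cat > h.py <<'E'
import cv2,numpy as np
from cell import robot
def cam(n):
    d=robot.get_image(n); d["f"]=d["frame"].shape[0]/2/np.tan(np.radians(d["vfov"]/2)); return d
def ray(d,u,v):
    E=np.array(d["extrinsics"]); x=(u-d["cx"])/d["f"]; y=(v-d["cy"])/d["f"]
    if d.get("fish"):
        r=np.hypot(x,y)+1e-12; c=np.array([x/r*np.sin(r),y/r*np.sin(r),np.cos(r)])
    else: c=np.array([x,y,1])
    return E[:3,3],E[:3,:3]@c
def plane(d,u,v,z):
    o,r=ray(d,u,v); return o+r*(z-o[2])/r[2]
def proj(d,p):
    E=np.array(d["extrinsics"]); c=E[:3,:3].T@(np.array(p)-E[:3,3])
    if d.get("fish"):
        th=np.arctan2(np.hypot(c[0],c[1]),c[2]); q=c[:2]/np.hypot(c[0],c[1])*th
    else: q=c[:2]/c[2]
    return q*d["f"]+[d["cx"],d["cy"]]
def wrist():
    d=cam("wrist"); d["fish"]=True; return d
def mask(d,lo,hi,box):
    h=cv2.cvtColor(d["frame"],cv2.COLOR_BGR2HSV); m=cv2.inRange(h,np.array(lo),np.array(hi))
    k=np.zeros_like(m); a,b,c,e=box; k[b:e,a:c]=m[b:e,a:c]; return k
E
python3 - <<'E'
import cv2,numpy as np
t=cv2.imread("pics/top0.png");s=cv2.imread("pics/scene0.png")
def c(i,x,y,w,h): return cv2.resize(i[y:y+h,x:x+w],(400,300),interpolation=cv2.INTER_CUBIC)
m=np.vstack([np.hstack([c(t,280,165,80,60+0),c(s,270,170,100,75)]),np.hstack([c(t,200,215,120,90),c(s,210,130,100,75)])])
cv2.imwrite("pics/m1.png",m)
E
```

```text
(no output)
```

View pics/m1.png

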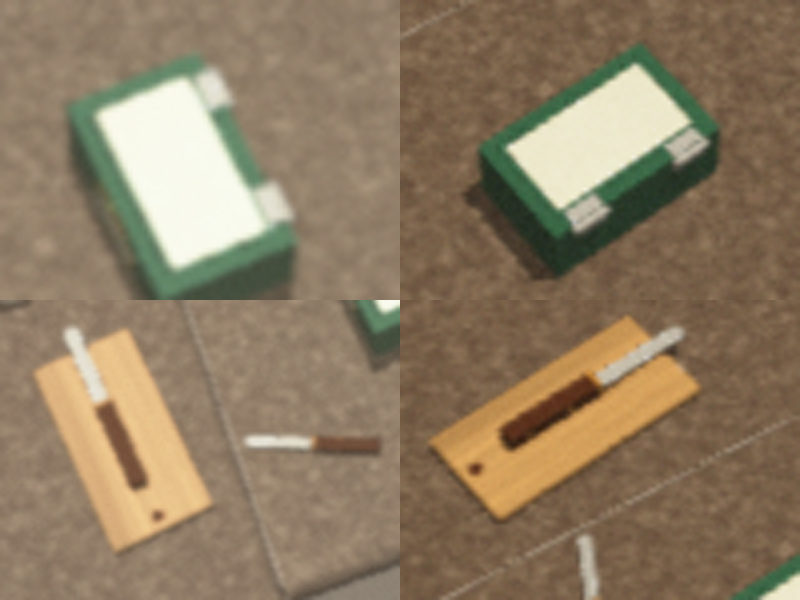

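Run:
```python
from h import *
def quad(m):
    m=cv2.morphologyEx(m,cv2.MORPH_OPEN,np.ones((3,3),np.uint8))
    c=max(cv2.findContours(m,0,cv2.CHAIN_APPROX_NONE)[0],key=cv2.contourArea)
    for e in np.linspace(.02,.12,21):
        q=cv2.approxPolyDP(cv2.convexHull(c),e*cv2.arcLength(c,True),True)
        if len(q)<=4: break
    return c,q[:,0]
for n,bx in(("top",(285,165,355,235)),("scene",(280,175,360,240))):
    d=cam(n); h=cv2.cvtColor(d["frame"],cv2.COLOR_BGR2HSV)
    tl=(340,200) if 0 else None
    m=mask(d,(20,8,190),(60,80,255),bx); m=cv2.morphologyEx(m,cv2.MORPH_OPEN,np.ones((3,3),np.uint8))
    c=max(cv2.findContours(m,0,cv2.CHAIN_APPROX_NONE)[0],key=cv2.contourArea)
    P=np.array([plane(d,u,v,.064)[:2] for u,v in c[:,0]],np.float32)
    print(n,"panel",cv2.minAreaRect(P*1000))
    tb=(390,180,415,202) if n=="top" else (350,290,378,310)
    m=mask(d,(40,40,60),(85,255,255),tb); M=cv2.moments(m,True); print("tea",M["m00"],plane(d,M["m10"]/M["m00"],M["m01"]/M["m00"],.014))
    hb=(205,222,265,290) if n=="top" else (215,130,290,190)
    m=mask(d,(8,90,110),(25,255,255),hb)
    c=max(cv2.findContours(cv2.morphologyEx(m,cv2.MORPH_OPEN,np.ones((3,3),np.uint8)),0,cv2.CHAIN_APPROX_NONE)[0],key=cv2.contourArea)
    P=np.array([plane(d,u,v,.012)[:2] for u,v in c[:,0]],np.float32); print("board",cv2.minAreaRect(P*1000))
    m=mask(d,(0,60,15),(15,255,105),hb)
    c=max(cv2.findContours(m,0,cv2.CHAIN_APPROX_NONE)[0],key=cv2.contourArea)
    P=np.array([plane(d,u,v,.024)[:2] for u,v in c[:,0]],np.float32); print("handle",cv2.minAreaRect(P*1000))
    m=mask(d,(0,0,140),(180,60,255),hb)
    c=max(cv2.findContours(m,0,cv2.CHAIN_APPROX_NONE)[0],key=cv2.contourArea)
    P=np.array([plane(d,u,v,.021)[:2] for u,v in c[:,0]],np.float32); print("blade",cv2.minAreaRect(P*1000))
    for nm,b,lo,hi in(("match",(355,145,380,165) if n=="top" else (385,235,415,265),(15,120,120),(30,255,255)),):
        m=mask(d,lo,hi,b);M=cv2.moments(m,True); print(nm,M["m00"],plane(d,M["m10"]/M["m00"],M["m01"]/M["m00"],.014))
d=cam("top")
for u,v in((313,236),(402,139),(201,203),(447,218),(324,169)): print((u,v),plane(d,u,v,0)[:2])
for p in((202,192),): print(p)
```

```text
top panel ((559.7969970703125, -4.270317077636719), (122.4545669555664, 83.97407531738281), 4.605013847351074)
tea 56.0 [ 0.50855751 -0.28763379  0.014     ]
board ((483.1247863769531, 298.47161865234375), (202.49415588378906, 102.3306884765625), 7.1950531005859375)
handle ((430.9554443359375, 295.7430725097656), (2.275287389755249, 6.284806251525879), 27.70046615600586)
blade ((563.5284423828125, 309.5283203125), (83.6411361694336, 19.53696060180664), 8.369385719299316)
match 155.0 [ 0.6815074 -0.2245852  0.014    ]
scene panel ((563.1657104492188, 7.728763580322266), (119.61469268798828, 64.23140716552734), 5.243677616119385)
tea 99.0 [ 0.51264799 -0.28822073  0.014     ]
board ((486.876220703125, 298.430419921875), (235.11631774902344, 256.608642578125), 56.7630500793457)
handle ((475.42669677734375, 297.23675537109375), (85.87458038330078, 21.64365005493164), 6.374771595001221)
blade ((567.4773559570312, 311.294189453125), (79.26900482177734, 14.169882774353027), 6.436556339263916)
match 263.0 [ 0.68772224 -0.22474028  0.014     ]
(313, 236) [0.46545373 0.04859714]
(402, 139) [ 0.70091273 -0.37504842]
(201, 203) [0.70396845 0.3568189 ]
(447, 218) [ 0.37146327 -0.38652271]
(324, 169) [ 0.68310376 -0.07130425]
(202, 192)
```

Top view: spreader candidates are the knife on the board (233,248) and a smaller loose one (294,258). The one on the board is meant, because it is larger and lies on the wooden board, and the crop confirms it. The hinge plates are on the tin's world −y side, so the slot faces +y.

```bash
cat >> h.py <<'E'
from scipy.spatial.transform import Rotation as R
def go(p,yaw=None):
    s=robot.sense(); r=R.from_quat(s["ee_rot"]); x=r.apply([1,0,0]); y0=np.degrees(np.arctan2(x[1],x[0]))
    d=r.inv().apply(np.array(p)-s["position"])*1000
    t=0 if yaw is None else -((yaw-y0+180)%360-180)
    print("t",round(s["t"],2),"pos",s["position"].round(4),"yaw",y0.round(1),"tilt",r.as_matrix()[:,2].round(4),"shift",d.round(1),"turn",round(t,1),"f",s["ft_force"].round(1),"open",round(s["opening"],3))
E
python3 -c "
from h import *
go([.46,-.2,.25],188)"
```

```text
t 0.25 pos [ 0.1988 -0.5923  0.2384] yaw 18.6 tilt [-3.e-04  7.e-04 -1.e+00] shift [ 372.5 -288.8  -11.4] turn -169.4 f [0.5 0.5 0.1] open 1.002
```

Emit:
{"api": "move_arm", "payload": {
  "motion": "1 25 -19 0 -7;1 50 -38 0 -14;1 75 -58 -4 -21;1 105 -80 -6 -28;1 130 -100 -8 -35;1 160 -123 -10 -42;1 190 -147 -10 -49;1 220 -170 -10 -56",
  "force": 60
}}

```text
t: 0.92
position: [0.3538, -0.3597, 0.2488]
ee_rot: [0.794, 0.608, 0.0, -0.0]
ft_force: [-0.5, -0.3, -0.9]
opening: 0.998
```

```bash
python3 -c "
from h import *
go([.46,.1,.25],188)"
```

```text
t 0.92 pos [ 0.3538 -0.3597  0.2488] yaw 74.9 tilt [-0.e+00  3.e-04 -1.e+00] shift [471.4 -17.5  -1.1] turn -113.1 f [-0.5 -0.3 -0.9] open 0.998
```

Emit:
{"api": "move_arm", "payload": {
  "motion": "1 40 0 0 -7;1 80 0 0 -14;1 120 0 0 -21;1 160 -5 0 -28;1 200 -10 0 -35;1 240 -15 0 -42;1 280 -20 0 -49;1 320 -25 0 -56"
}}

```text
t: 1.58
position: [0.4131, -0.0426, 0.249]
ee_rot: [0.413, 0.911, -0.0, 0.0]
ft_force: [0.3, 0.6, 0.2]
opening: 0.997
```

```bash
python3 -c "
from h import *
go([.5,.30,.2],188)"
```

```text
t 1.58 pos [ 0.4131 -0.0426  0.249 ] yaw 131.2 tilt [ 4.e-04 -2.e-04 -1.e+00] shift [200.6 291.   49. ] turn -56.8 f [0.3 0.6 0.2] open 0.997
```

Emit:
{"api": "move_arm", "payload": {
  "motion": "1 22 32 5 -7;1 45 65 10 -14;1 68 98 15 -21;1 90 130 20 -28;1 113 163 25 -35;1 135 195 32 -42;1 158 228 40 -49;1 180 260 49 -56"
}}

```text
t: 2.25
position: [0.4908, 0.2662, 0.1997]
ee_rot: [-0.066, 0.998, -0.0, 0.001]
ft_force: [1.0, 0.1, -0.6]
opening: 1.0
```

Run:
```python
from h import *
go([.5,.30,.2],188)
d=wrist(); print(d["f"],d["cx"],d["cy"],np.round(d["extrinsics"],3).tolist()); cv2.imwrite("pics/w1.png",d["frame"])
for p in((.475,.297,.02),(.605,.313,.02)): print(proj(d,p))
```

```text
t 2.25 pos [0.4908 0.2662 0.1997] yaw -172.5 tilt [ 1.1e-03 -2.0e-04 -1.0e+00] shift [-13.6  32.3  -0.3] turn -0.5 f [ 1.   0.1 -0.6] open 1.0
309.70691628693146 324.1942827559634 207.32408775870095 [[-0.131, 0.954, 0.268, 0.422], [0.991, 0.126, 0.035, 0.256], [-0.0, 0.27, -0.963, 0.346], [0.0, 0.0, 0.0, 1.0]]
[355.28053571 177.22949155]
[350.85021118 285.0557973 ]
```

View pics/w1.png

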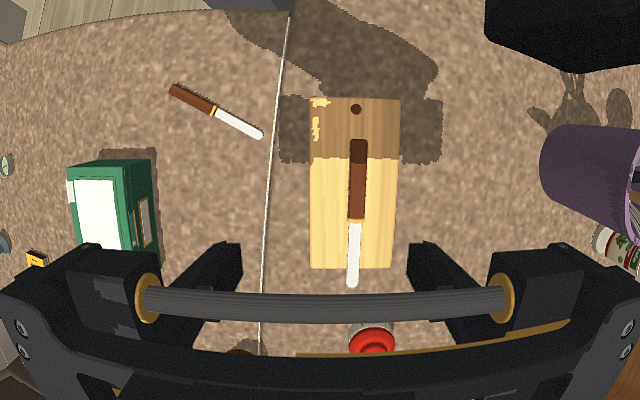

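Run:
```python
from h import *
d=wrist()
h=cv2.cvtColor(d["frame"],cv2.COLOR_BGR2HSV); print(h[180,357],h[250,354],h[240,330])
m=mask(d,(0,80,20),(12,255,140),(342,132,372,222)); c=max(cv2.findContours(m,0,cv2.CHAIN_APPROX_NONE)[0],key=cv2.contourArea)
P=np.array([plane(d,u,v,.028)[:2] for u,v in c[:,0]],np.float32); print("handle",cv2.minAreaRect(P*1000),cv2.boundingRect(c))
m=mask(d,(0,0,170),(180,60,255),(340,215,368,292)); c=max(cv2.findContours(m,0,cv2.CHAIN_APPROX_NONE)[0],key=cv2.contourArea)
P=np.array([plane(d,u,v,.021)[:2] for u,v in c[:,0]],np.float32); print("blade",cv2.minAreaRect(P*1000), P[P[:,0].argmax()])
# tin panel & brass frame
m=mask(d,(15,0,190),(60,60,255),(70,175,122,255)); c=max(cv2.findContours(m,0,cv2.CHAIN_APPROX_NONE)[0],key=cv2.contourArea)
P=np.array([plane(d,u,v,.064)[:2] for u,v in c[:,0]],np.float32); print("panel",cv2.minAreaRect(P*1000))
for u,v in((123,168),(130,262)): print(plane(d,u,v,.064))
```

```text
[ 28  90 255] [ 23 110 251] [ 24 103 253]
handle ((475.22283935546875, 300.5561218261719), (84.35099792480469, 15.417024612426758), 8.62067985534668) (342, 138, 16, 80)
blade ((566.0025634765625, 311.71087646484375), (82.8822250366211, 12.261688232421875), 9.072571754455566) [0.6077342  0.31242308]
panel ((544.9921875, 1.3904876708984375), (85.3013687133789, 66.41057586669922), 5.190430641174316)
[0.4867442  0.06049468 0.064     ]
[0.59667479 0.06309367 0.064     ]
```

Run:
```python
from h import *
d=wrist()
m=mask(d,(0,80,20),(12,255,140),(320,122,385,222)); c=max(cv2.findContours(m,0,cv2.CHAIN_APPROX_NONE)[0],key=cv2.contourArea)
P=np.array([plane(d,u,v,.026)[:2] for u,v in c[:,0]],np.float32); print("handle",cv2.minAreaRect(P*1000),cv2.boundingRect(c))
m=mask(d,(0,0,170),(180,60,255),(320,215,385,292)); c=max(cv2.findContours(m,0,cv2.CHAIN_APPROX_NONE)[0],key=cv2.contourArea)
P=np.array([plane(d,u,v,.021)[:2] for u,v in c[:,0]],np.float32); print("blade",cv2.minAreaRect(P*1000), P[P[:,0].argmax()])
a=np.radians(8.5); g=np.array([.4755,.2995])+.025*np.array([np.cos(a),np.sin(a)])
go([*g,.10],188.5);go([*g,.0145],188.5)
```

```text
handle ((476.447265625, 298.7003479003906), (85.32522583007812, 18.197126388549805), 6.706789016723633) (342, 140, 20, 80)
blade ((566.7492065429688, 309.2456359863281), (81.95928955078125, 14.789477348327637), 6.526869773864746) [0.60768884 0.31193206]
t 2.4 pos [0.4896 0.2674 0.1992] yaw -172.6 tilt [-0.0013  0.0023 -1.    ] shift [-15.2  33.9  99.3] turn -1.1 f [ 0.4 -0.5 -0.8] open 0.997
t 2.4 pos [0.4896 0.2674 0.1992] yaw -172.6 tilt [-0.0013  0.0023 -1.    ] shift [-15.3  33.7 184.8] turn -1.1 f [ 0.4 -0.5 -0.8] open 0.997
```

Emit:
{"api": "move_arm", "payload": {
  "motion": "1 -15 32 30 1;1 -16 32 65 1;1 -16 32 100 1;1 -16 32 135 1;1 -16 32 160 1;1 -16 32 175 1;1 -16 32 183 1;1 -16 32 183 1"
}}

```text
t: 3.07
position: [0.5008, 0.2995, 0.015]
ee_rot: [-0.055, 0.998, -0.0, -0.002]
ft_force: [0.1, 0.4, 1.6]
opening: 1.001
```

```bash
python3 -c "
from h import *
go([.501,.3016,.0145],186.6)"
```

```text
t 3.07 pos [0.5008 0.2995 0.015 ] yaw -173.7 tilt [-3.e-03 -6.e-04 -1.e+00] shift [-0.4  2.1  0.5] turn -0.3 f [0.1 0.4 1.6] open 1.001
```

Close now, then lift.

Emit:
{"api": "move_arm", "payload": {
  "motion": "0.6 0 2 0.5 0;0.4 0 2 0.5 0;0 0 2 0.5 0;0 0 2 0.5 0;0 0 2 0.5 0;0 0 2 0.5 0;0 0 2 0.5 0;0 0 2 0.5 0",
  "force": 60
}}

```text
t: 3.73
position: [0.5006, 0.3015, 0.0146]
ee_rot: [-0.055, 0.998, -0.0, -0.001]
ft_force: [-0.2, 1.0, -0.7]
opening: 0.424
```

Emit:
{"api": "move_arm", "payload": {
  "motion": "0 0 0 0 0;0 0 0 0 0;0 0 0 -5 0;0 0 0 -15 0;0 0 0 -30 0;0 0 0 -60 0;0 0 0 -90 0;0 0 0 -90 0"
}}

```text
t: 4.4
position: [0.5027, 0.3045, 0.1106]
ee_rot: [-0.055, 0.998, 0.003, 0.002]
ft_force: [0.3, 0.9, 0.2]
opening: 0.197
```

Run:
```python
from h import *
go([.57,.21,.10],95)
d=wrist();cv2.imwrite("pics/w2.png",d["frame"]); s=cam("scene"); t=cam("top")
cv2.imwrite("pics/s2.png",s["frame"])
m=np.hstack([cv2.resize(d["frame"][100:340,200:520],(400,300)),cv2.resize(s["frame"][100:220,200:360],(400,300))])
cv2.imwrite("pics/m2.png",m)
```

```text
t 4.4 pos [0.5027 0.3045 0.1106] yaw -173.7 tilt [ 0.0035  0.0061 -1.    ] shift [ -56.5 -101.4   10.2] turn 91.3 f [0.3 0.9 0.2] open 0.197
```

View pics/m2.png

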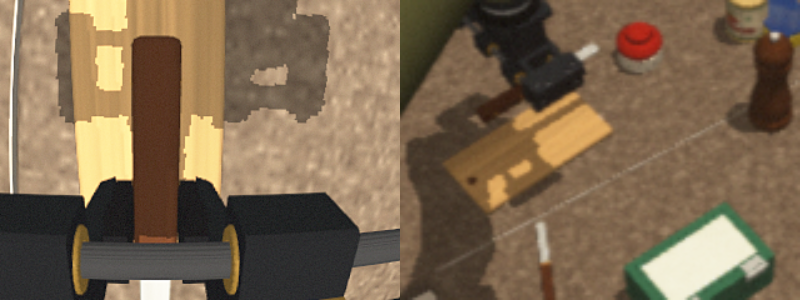

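Emit:
{"api": "move_arm", "payload": {
  "motion": "0 0 0 0 7;0 -5 -10 0 14;0 -10 -20 0 21;0 -15 -30 0 28;0 -20 -40 0 35;0 -25 -50 0 42;0 -28 -60 0 49;0 -30 -70 0 56"
}}

```text
t: 5.22
position: [0.538, 0.2334, 0.1035]
ee_rot: [0.423, 0.906, -0.002, -0.001]
ft_force: [-0.5, 0.7, -1.2]
opening: 0.196
```

```bash
python3 -c "
from h import *
go([.5475,.19,.085],95)"
```

```text
t 5.22 pos [0.538  0.2334 0.1035] yaw 129.9 tilt [-0.0045 -0.0027 -1.    ] shift [-39.4 -20.5  18.5] turn 34.9 f [-0.5  0.7 -1.2] open 0.196
```

Emit:
{"api": "move_arm", "payload": {
  "motion": "0 -8 -4 0 7;0 -16 -8 4 14;0 -24 -12 8 21;0 -32 -16 12 28;0 -39 -20 18 35;0 -39 -20 18 35;0 -39 -20 18 35;0 -39 -20 18 35"
}}

```text
t: 5.88
position: [0.547, 0.1913, 0.0851]
ee_rot: [0.675, 0.738, -0.003, -0.001]
ft_force: [-0.1, 0.1, -1.3]
opening: 0.193
```

Run:
```python
from h import *
go([.5475,.185,.0495],95)
d=wrist();s=cam("scene"); t=cam("top")
S=robot.sense(); r=R.from_quat(S["ee_rot"]); tip=S["position"]+r.apply([-.105,0,-.0055]); print("tip",tip, proj(s,tip),proj(t,tip),proj(d,tip))
slot=np.array([.559,.054,.055]); print(proj(s,slot),proj(t,slot),proj(d,slot))
def c(i,x,y,w,h): return cv2.resize(i["frame"][y:y+h,x:x+w],(400,300),interpolation=cv2.INTER_CUBIC)
m=np.vstack([np.hstack([c(t,270,160,80,60),c(s,250,150,120,90)]),np.hstack([c(d,0,40,200,150),c(d,200,150,240,180)])])
cv2.imwrite("pics/m3.png",m)
```

```text
t 5.88 pos [0.547  0.1913 0.0851] yaw 95.1 tilt [-0.0056 -0.0023 -1.    ] shift [-6.3  0.1 35.7] turn 0.1 f [-0.1  0.1 -1.3] open 0.193
tip [0.55668815 0.0869409  0.0912845 ] [302.60922539 180.08768475] [291.1254228  203.83639397] [325.0267328  398.40794012]
[309.67549235 194.39375222] [301.22321394 204.67411342] [324.37716567 389.85545021]
```

View pics/m3.png

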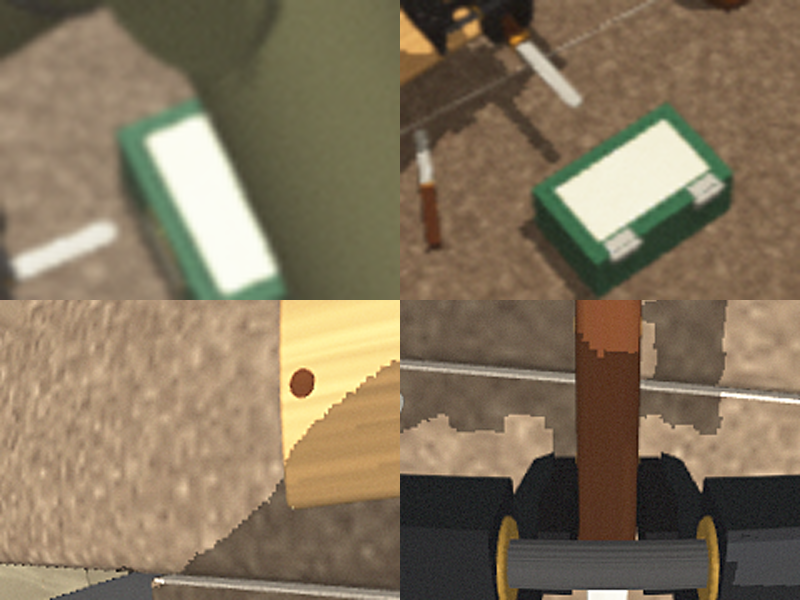

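Run:
```python
from h import *
s=cam("scene"); t=cam("top")
A=plane(s,290.5,206.4,.064);B=plane(s,330,181,.064);print("front edge scene",A,B,np.linalg.norm(A-B),(A+B)/2,np.degrees(np.arctan2(*(B-A)[1::-1])))
def tip(d,b,k):
    m=mask(d,(0,0,150),(180,60,255),b); m=cv2.morphologyEx(m,cv2.MORPH_OPEN,np.ones((2,2),np.uint8)); c=max(cv2.findContours(m,0,cv2.CHAIN_APPROX_NONE)[0],key=cv2.contourArea)[:,0]
    print(cv2.minAreaRect(c)); return c[(c@k).argmax()].astype(float)
a=tip(s,(275,155,310,186),np.array([1,1.2])); b=tip(t,(268,190,298,220),np.array([1,-.4]))
o1,r1=ray(s,*a);o2,r2=ray(t,*b)
k=np.linalg.lstsq(np.c_[r1,-r2],o2-o1,rcond=None)[0]; print(a,b,"tri",o1+r1*k[0],o2+r2*k[1])
m=mask(t,(20,8,190),(60,80,255),(285,165,355,225)); m=cv2.morphologyEx(m,cv2.MORPH_OPEN,np.ones((3,3),np.uint8))
# lid top-left corner in top image
print("corner top",plane(t,294,186,.064))
```

```text
front edge scene [0.48793914 0.04435676 0.064     ] [0.63199899 0.05594337 0.064     ] 0.14452504892871934 [0.55996906 0.05015006 0.064     ] 4.59835029643512
((295.72100830078125, 172.8011016845703), (24.751693725585938, 4.608423233032227), 48.012786865234375)
((283.76806640625, 210.1031036376953), (6.092077732086182, 22.03301239013672), 66.03751373291016)
[304. 182.] [294. 206.] tri [0.55789486 0.0815102  0.08707413] [0.54995444 0.08017593 0.08371925]
corner top [0.6255792 0.054905  0.064    ]
```

Emit:
{"api": "move_arm", "payload": {
  "motion": "0 0 0 12 0;0 0 0 25 0;0 0 0 35 0;0 0 0 35 0;0 -10 0 35 0;0 -20 0 35 0;0 -20 0 35 0;0 -20 0 35 0"
}}

```text
t: 6.8
position: [0.5498, 0.1694, 0.0511]
ee_rot: [0.677, 0.736, -0.002, -0.0]
ft_force: [0.5, -0.2, -1.3]
opening: 0.192
```

```bash
cat > st.py <<'E'
from h import *
S=robot.sense(); r=R.from_quat(S["ee_rot"]); tip=S["position"]+r.apply([-.105,0,-.0055])
hinge=np.array([.560+.0915*0.083,.0515-.095*.9965]); f=(tip[:2]-np.array([.560,.0515]))@np.array([.083,-.9965])
print("tip",tip.round(4),"depth past front",round(f*1000,1)); go(S["position"],95.2)
E
python3 - <<'E'
import st
from h import *
t=cam("top"); s=cam("scene")
def c(i,x,y,w,h): return cv2.resize(i["frame"][y:y+h,x:x+w],(400,300),interpolation=cv2.INTER_CUBIC)
cv2.imwrite("pics/m4.png",np.hstack([c(t,270,170,60,45),c(s,270,160,60,45)]))
print(proj(t,st.tip),proj(s,st.tip))
E
```

```text
tip [0.5587 0.0648 0.0569] depth past front -13.4
t 6.8 pos [0.5498 0.1694 0.0511] yaw 94.8 tilt [-0.0037 -0.0028 -1.    ] shift [0. 0. 0.] turn -0.4 f [ 0.5 -0.2 -1.3] open 0.192
[298.03509389 205.59275085] [307.6135996  191.52381446]
```

View pics/m4.png

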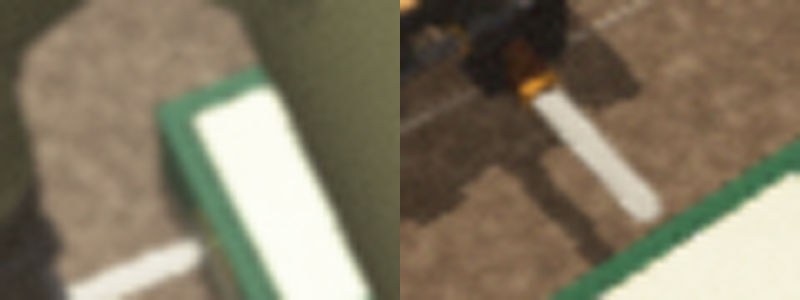

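Emit:
{"api": "move_arm", "payload": {
  "motion": "0 -6 0 0 0;0 -12 0 0 0;0 -17 0 0 0;0 -17 0 0 0"
}}

```text
t: 7.23
position: [0.5512, 0.152, 0.0512]
ee_rot: [0.677, 0.736, -0.002, -0.0]
ft_force: [0.7, -0.6, -0.8]
opening: 0.194
```

```bash
python3 st.py
```

```text
tip [0.56   0.0474 0.057 ] depth past front 4.1
t 7.23 pos [0.5512 0.152  0.0512] yaw 94.8 tilt [-0.0038 -0.0032 -1.    ] shift [0. 0. 0.] turn -0.4 f [ 0.7 -0.6 -0.8] open 0.194
```

Emit:
{"api": "move_arm", "payload": {
  "motion": "0 -6 0 0 0;0 -12 0 0 0;0 -18 0 0 0;0 -22 0 0 0;0 -22 0 0 0"
}}

```text
t: 7.65
position: [0.5531, 0.1281, 0.0511]
ee_rot: [0.677, 0.736, -0.003, 0.0]
ft_force: [-0.6, -0.9, -2.3]
opening: 0.19
```

Run:
```python
import st
from h import *
s=cam("scene")
print(proj(s,st.tip))
m=mask(s,(0,0,150),(180,60,255),(275,155,312,200)); c=max(cv2.findContours(m,0,cv2.CHAIN_APPROX_NONE)[0],key=cv2.contourArea)
print(cv2.minAreaRect(c),cv2.boundingRect(c))
```

```text
tip [0.5618 0.0235 0.057 ] depth past front 28.0
t 7.65 pos [0.5531 0.1281 0.0511] yaw 94.7 tilt [-0.0041 -0.0046 -1.    ] shift [0. 0. 0.] turn -0.5 f [-0.6 -0.9 -2.3] open 0.19
[316.00438827 200.9151533 ]
((304.0000305175781, 188.00001525878906), (14.142135620117188, 4.242640495300293), 45.0) (298, 183, 13, 11)
```

Emit:
{"api": "move_arm", "payload": {
  "motion": "0 0 0 -4 0;0 0 0 -8 0;0 0 0 -12 0;0 -1 0 -17 0;0 -2 0 -22 0;0 -4 0 -27 0;0 -6 0 -31 0;0 -6 0 -31 0"
}}

```text
t: 8.37
position: [0.5541, 0.1236, 0.0833]
ee_rot: [0.677, 0.736, -0.002, -0.0]
ft_force: [-0.3, 1.4, -1.4]
opening: 0.195
```

Run:
```python
import st
from h import *
t=cam("top"); s=cam("scene")
def c(i,x,y,w,h): return cv2.resize(i["frame"][y:y+h,x:x+w],(400,300),interpolation=cv2.INTER_CUBIC)
cv2.imwrite("pics/m5.png",np.hstack([c(t,270,150,100,75),c(s,260,150,100,75)]))
```

```text
tip [0.5629 0.019  0.089 ] depth past front 32.6
t 8.37 pos [0.5541 0.1236 0.0833] yaw 94.8 tilt [-0.0026 -0.0025 -1.    ] shift [0. 0. 0.] turn -0.4 f [-0.3  1.4 -1.4] open 0.195
```

View pics/m5.png

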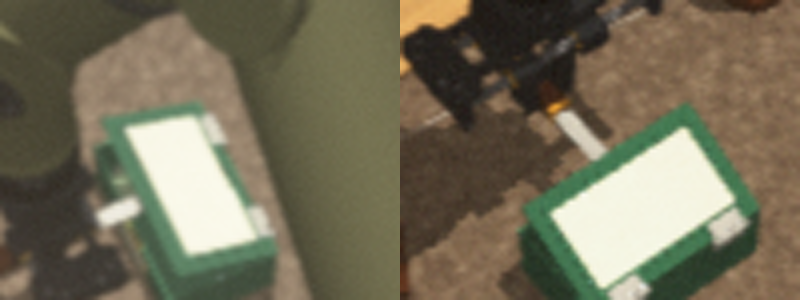

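Emit:
{"api": "move_arm", "payload": {
  "motion": "0 -3 0 -5 0;0 -7 0 -9 0;0 -11 0 -14 0;0 -16 0 -19 0;0 -21 0 -23 0;0 -26 0 -27 0;0 -32 0 -30 0;0 -38 0 -33 0"
}}

```text
t: 9.13
position: [0.5573, 0.0848, 0.116]
ee_rot: [0.677, 0.736, -0.002, 0.0]
ft_force: [-0.2, 2.0, -1.1]
opening: 0.194
```

```bash
python3 st.py
```

```text
tip [ 0.5661 -0.0198  0.1219] depth past front 71.6
t 9.13 pos [0.5573 0.0848 0.116 ] yaw 94.8 tilt [-0.0031 -0.0034 -1.    ] shift [0. 0. 0.] turn -0.4 f [-0.2  2.  -1.1] open 0.194
```

Emit:
{"api": "move_arm", "payload": {
  "motion": "0 -5 0 -2 0;0 -10 0 -3 0;0 -15 0 -4 0;0 -20 0 -4 0;0 -24 0 -4 0;0 -27 0 -4 0;0 -27 0 -4 0;0 -27 0 -4 0"
}}

```text
t: 9.8
position: [0.5595, 0.0571, 0.1201]
ee_rot: [0.677, 0.736, -0.003, 0.0]
ft_force: [0.2, 0.4, -1.6]
opening: 0.195
```

Run:
```python
import st
from h import *
t=cam("top"); s=cam("scene")
def c(i,x,y,w,h): return cv2.resize(i["frame"][y:y+h,x:x+w],(400,300),interpolation=cv2.INTER_CUBIC)
cv2.imwrite("pics/m6.png",np.hstack([c(t,270,150,100,75),c(s,260,150,100,75)]))
```

```text
tip [ 0.5682 -0.0475  0.126 ] depth past front 99.4
t 9.8 pos [0.5595 0.0571 0.1201] yaw 94.7 tilt [-0.0035 -0.0046 -1.    ] shift [0. 0. 0.] turn -0.5 f [ 0.2  0.4 -1.6] open 0.195
```

View pics/m6.png

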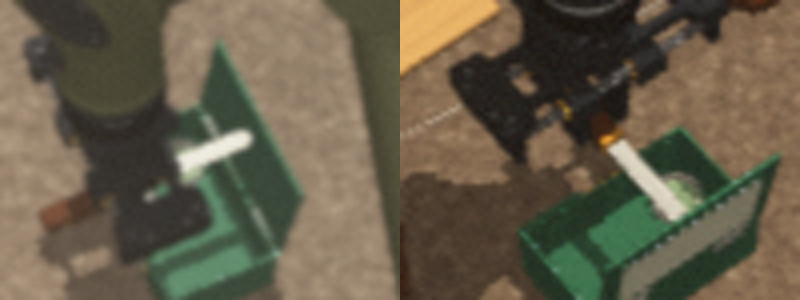

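Emit:
{"api": "move_arm", "payload": {
  "motion": "0 15 0 0 0;0 40 0 0 0;0 70 0 0 0;0 105 0 0 0;0 135 0 0 -7;0 160 0 0 -14;0 180 0 0 -21;0 190 0 0 -28"
}}

```text
t: 10.57
position: [0.5429, 0.2512, 0.1198]
ee_rot: [0.475, 0.88, -0.001, -0.001]
ft_force: [0.5, 0.2, -1.3]
opening: 0.194
```

```bash
python3 -c "
from h import *
go([.5006,.3015,.11],186.4)"
```

```text
t 10.57 pos [0.5429 0.2512 0.1198] yaw 123.3 tilt [-0.0028 -0.0016 -1.    ] shift [65.2 -7.6  9.8] turn -63.1 f [ 0.5  0.2 -1.3] open 0.194
```

Emit:
{"api": "move_arm", "payload": {
  "motion": "0 10 0 0 -7;0 20 0 0 -14;0 30 -2 0 -21;0 40 -4 0 -28;0 50 -6 0 -35;0 60 -7 0 -42;0 65 -7 0 -49;0 65 -7 0 -56"
}}

```text
t: 11.23
position: [0.5003, 0.3032, 0.1201]
ee_rot: [0.001, 1.0, -0.0, -0.001]
ft_force: [-0.1, 0.6, -0.5]
opening: 0.192
```

```bash
python3 -c "
from h import *
go([.5006,.3015,.018],186.4)"
```

```text
t 11.23 pos [0.5003 0.3032 0.1201] yaw 179.8 tilt [-2.8e-03 -9.0e-04 -1.0e+00] shift [ -0.6  -1.6 102.1] turn -6.6 f [-0.1  0.6 -0.5] open 0.192
```

Emit:
{"api": "move_arm", "payload": {
  "motion": "0 -1 -2 25 -7;0 -1 -2 55 -7;0 -1 -2 80 -7;0 -1 -2 95 -7;0 -1 -2 102 -7;0 -1 -2 104 -7;0 -1 -2 105 -7;0 -1 -2 105 -7"
}}

```text
t: 11.9
position: [0.5001, 0.2994, 0.0177]
ee_rot: [-0.06, 0.998, -0.003, -0.001]
ft_force: [-6.2, -7.9, 22.0]
opening: 0.193
```

```bash
python3 -c "
from h import *
go([.5006,.3015,.0145],186.4)"
```

```text
t 11.9 pos [0.5001 0.2994 0.0177] yaw -173.2 tilt [-0.0024 -0.0058 -1.    ] shift [-0.8  2.1  3.2] turn 0.4 f [-6.2 -7.9 22. ] open 0.193
```

Emit:
{"api": "move_arm", "payload": {
  "motion": "0 0 0 -1 0;0.3 0 0 -1 0;0.5 0 0 -1 0;0.7 0 0 -1 0;1 0 0 -1 0;1 0 0 -10 0;1 0 0 -40 0;1 0 0 -80 0"
}}

```text
t: 12.57
position: [0.4988, 0.2983, 0.0964]
ee_rot: [-0.06, 0.998, -0.005, -0.004]
ft_force: [1.3, -0.0, 0.4]
opening: 0.705
```

Emit:
{"api": "move_arm", "payload": {
  "motion": "1 0 0 -35 0;1 0 0 -70 0;1 0 0 -100 0;1 0 0 -120 0;1 0 0 -120 0"
}}

```text
t: 12.98
position: [0.5009, 0.3019, 0.2216]
ee_rot: [-0.06, 0.998, -0.002, -0.001]
ft_force: [-0.7, -0.2, 0.4]
opening: 0.999
```

Run:
```python
from h import *
go([.51,-.288,.25],90)
d=wrist(); s=cam("scene")
def c(i,x,y,w,h): return cv2.resize(i["frame"][y:y+h,x:x+w],(400,300),interpolation=cv2.INTER_CUBIC)
cv2.imwrite("pics/m7.png",np.hstack([c(d,200,60,320,240),c(s,200,110,200,150)]))
```

```text
t 12.98 pos [0.5009 0.3019 0.2216] yaw -173.1 tilt [-0.0012 -0.0035 -1.    ] shift [  61.7 -586.9  -26.3] turn 96.9 f [-0.7 -0.2  0.4] open 0.999
```

View pics/m7.png

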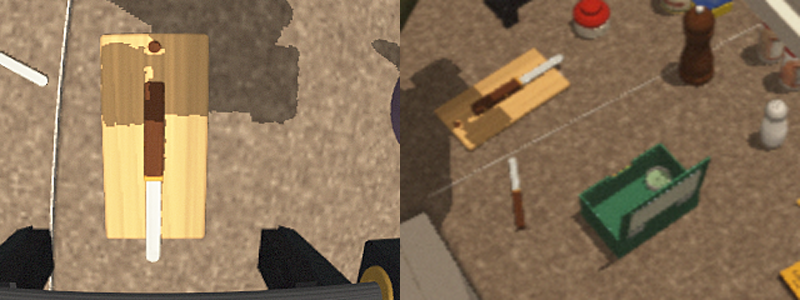

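Emit:
{"api": "move_arm", "payload": {
  "motion": "1 5 -10 -10 7;1 12 -40 -30 14;1 20 -80 -30 21;1 25 -120 -30 28;1 30 -160 -30 35;1 35 -200 -30 42;1 40 -240 -30 49;1 45 -280 -30 56"
}}

```text
t: 13.75
position: [0.4874, 0.014, 0.2485]
ee_rot: [0.418, 0.908, -0.006, -0.002]
ft_force: [0.6, 1.0, -0.3]
opening: 1.004
```

```bash
python3 -c "
from h import *
go([.51,-.25,.25],95)"
```

```text
t 13.75 pos [0.4874 0.014  0.2485] yaw 130.5 tilt [-0.0091 -0.0094 -0.9999] shift [-215.3 -154.3    0.8] turn 35.5 f [ 0.6  1.  -0.3] open 1.004
```

Emit:
{"api": "move_arm", "payload": {
  "motion": "1 -27 -19 0 7;1 -54 -38 0 14;1 -81 -57 0 21;1 -108 -76 0 28;1 -135 -95 0 35;1 -165 -115 0 35;1 -195 -135 20 35;1 -215 -154 50 35"
}}

```text
t: 14.42
position: [0.5112, -0.2538, 0.2009]
ee_rot: [0.673, 0.74, -0.006, 0.002]
ft_force: [0.5, -0.9, -0.5]
opening: 1.001
```

Run:
```python
from h import *
go([.51,-.288,.1],95)
d=wrist(); p=(.511,-.288,.015); print(proj(d,p)); cv2.imwrite("pics/w8.png",d["frame"])
m=mask(d,(35,40,60),(90,255,255),(200,100,460,280)); n,l,st,ce=cv2.connectedComponentsWithStats(m)
for i in range(1,n):
    if st[i,4]>40: print(st[i],ce[i],plane(d,*ce[i],.014))
```

```text
t 14.42 pos [ 0.5112 -0.2538  0.2009] yaw 95.4 tilt [-0.005  -0.0121 -0.9999] shift [-32.8  -3.8 101.3] turn 0.4 f [ 0.5 -0.9 -0.5] open 1.001
[322.48874071 213.59817163]
[308 200  32  29 712] [323.97752809 213.58005618] [ 0.51268347 -0.28813252  0.014     ]
```

View pics/w8.png

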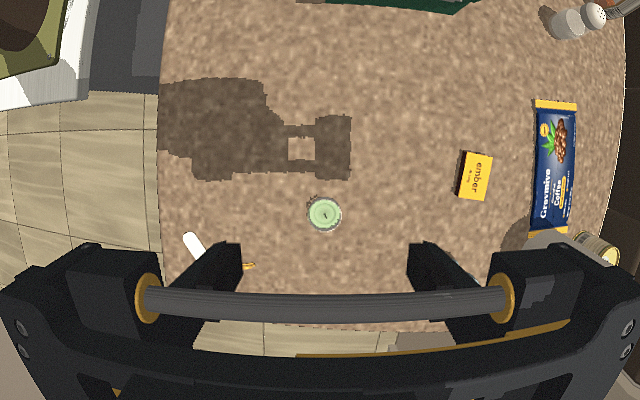

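Emit:
{"api": "move_arm", "payload": {
  "motion": "0.7 -8 0 25 0;0.7 -16 0 50 0;0.7 -25 -1 80 0;0.7 -33 -2 110 0;0.7 -33 -2 130 0;0.7 -33 -2 150 0;0.7 -33 -2 160 0;0.7 -33 -2 160 0"
}}

```text
t: 15.13
position: [0.4998, -0.2934, 0.0306]
ee_rot: [0.676, 0.737, -0.012, -0.006]
ft_force: [-0.4, 0.1, -0.6]
opening: 0.697
```

```bash
python3 -c "
from h import *
go([.5125,-.288,.006],95)"
```

```text
t 15.13 pos [ 0.4998 -0.2934  0.0306] yaw 95.0 tilt [-0.0255 -0.0098 -0.9996] shift [ 4.4 13.8 24.2] turn 0.0 f [-0.4  0.1 -0.6] open 0.697
```

Emit:
{"api": "move_arm", "payload": {
  "motion": "0.7 2 7 0 0;0.7 4 14 0 0;0.7 4 14 8 0;0.7 4 14 16 0;0.7 4 14 23 0;0.7 4 14 24 0;0.7 4 14 24 0"
}}

```text
t: 15.72
position: [0.512, -0.2885, 0.0056]
ee_rot: [0.676, 0.737, -0.013, -0.007]
ft_force: [0.4, 0.2, 0.1]
opening: 0.701
```

```bash
python3 -c "
from h import *
go([.5125,-.288,.006],95);print(robot.sense()['joint_pos'].round(2))"
```

```text
t 15.72 pos [ 0.512  -0.2885  0.0056] yaw 95.0 tilt [-0.0271 -0.0097 -0.9996] shift [ 0.4  0.6 -0.4] turn -0.0 f [0.4 0.2 0.1] open 0.701
[ 0.61  1.01 -0.33  1.78  0.68  0.49 -0.1 ]
```

Close at moderate force, lift.

Emit:
{"api": "move_arm", "payload": {
  "motion": "0.5 0 0 0 0;0.3 0 0 0 0;0.3 0 0 0 0;0.3 0 0 0 0;0.3 0 0 0 0;0.3 0 0 0 0",
  "force": 15
}}

```text
t: 16.22
position: [0.5121, -0.2886, 0.0058]
ee_rot: [0.676, 0.737, -0.013, -0.006]
ft_force: [-0.2, 0.1, 1.7]
opening: 0.41
```

Emit:
{"api": "move_arm", "payload": {
  "motion": "0.3 0 0 -5 0;0.3 0 0 -20 0;0.3 0 0 -50 0;0.3 0 0 -85 0;0.3 0 0 -120 0;0.3 0 0 -155 0;0.3 0 0 -190 0;0.3 0 0 -225 0"
}}

```text
t: 16.88
position: [0.5176, -0.2861, 0.2328]
ee_rot: [0.676, 0.737, -0.013, -0.007]
ft_force: [1.0, -1.6, -0.7]
opening: 0.407
```

```bash
python3 -c "
from h import *
go([.48,-.1,.25],95);go([.542,.0165,.24],95)"
```

```text
t 16.88 pos [ 0.5176 -0.2861  0.2328] yaw 95.0 tilt [-0.0269 -0.0097 -0.9996] shift [188.5 -21.8 -17.9] turn 0.0 f [ 1.  -1.6 -0.7] open 0.407
t 16.88 pos [ 0.5176 -0.2861  0.2328] yaw 95.0 tilt [-0.0269 -0.0097 -0.9996] shift [299.3  50.4 -10.7] turn 0.0 f [ 1.  -1.6 -0.7] open 0.407
```

Emit:
{"api": "move_arm", "payload": {
  "motion": "0.3 30 0 -8 0;0.3 70 0 -12 0;0.3 110 10 -12 0;0.3 150 20 -12 0;0.3 190 30 -12 0;0.3 230 40 -12 0;0.3 265 45 -12 0;0.3 299 50 -12 0"
}}

```text
t: 17.55
position: [0.5414, 0.0186, 0.2417]
ee_rot: [0.675, 0.738, -0.012, -0.007]
ft_force: [-0.0, -0.4, 0.1]
opening: 0.409
```

Run:
```python
from h import *
go([.542,.0165,.1],95)
d=wrist(); t=cam("top"); s=cam("scene")
def c(i,x,y,w,h): return cv2.resize(i["frame"][y:y+h,x:x+w],(400,300),interpolation=cv2.INTER_CUBIC)
cv2.imwrite("pics/m9.png",np.vstack([np.hstack([c(t,270,150,100,75),c(s,260,130,120,90)]),np.hstack([c(d,160,100,320,240),c(d,200,200,240,180)])]))
for q in((-.0475,-.075),(-.0475,.075),(.0475,.075),(.0475,-.075)):
    p=np.array([.564,.0042])+q[0]*np.array([.083,-.9965])+q[1]*np.array([.9965,.083]); print(q,p.round(4),proj(s,[*p,.06]).round(1),proj(d,[*p,.06]).round(1))
```

```text
t 17.55 pos [0.5414 0.0186 0.2417] yaw 95.1 tilt [-0.0266 -0.0094 -0.9996] shift [ -1.2   4.3 141.7] turn 0.1 f [-0.  -0.4  0.1] open 0.409
(-0.0475, -0.075) [0.4853 0.0453] [289.6 207.3] [279.3 156.7]
(-0.0475, 0.075) [0.6348 0.0578] [330.4 180.9] [418. 159.]
(0.0475, 0.075) [ 0.6427 -0.0369] [350.6 202.2] [411.3 240.8]
(0.0475, -0.075) [ 0.4932 -0.0494] [309.3 230.1] [282.  239.4]
```

View pics/m9.png

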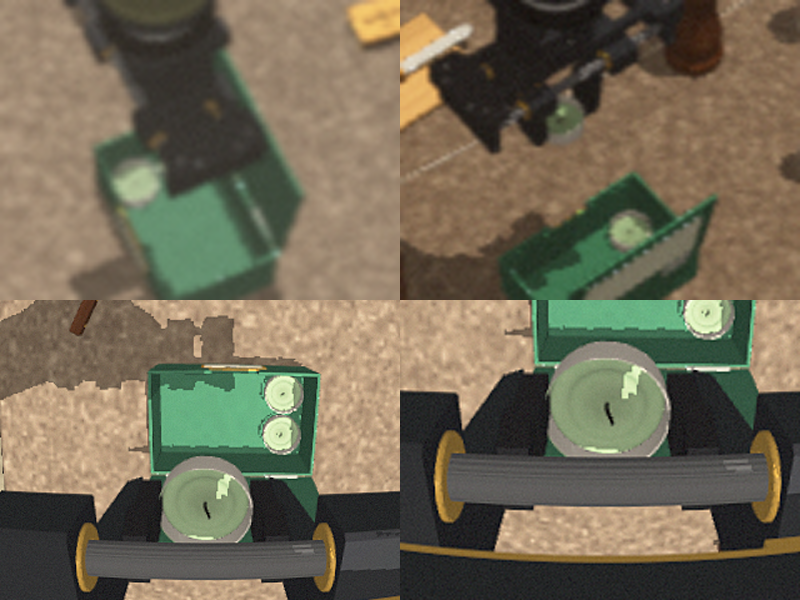

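Emit:
{"api": "move_arm", "payload": {
  "motion": "0.3 0 1 30 0;0.3 -1 2 60 0;0.3 -1 3 90 0;0.3 -1 4 115 0;0.3 -1 4 130 0;0.3 -1 4 130 0;0.3 -1 4 130 0"
}}

```text
t: 18.28
position: [0.5417, 0.017, 0.1116]
ee_rot: [0.674, 0.739, -0.013, -0.007]
ft_force: [0.2, -0.9, -0.2]
opening: 0.412
```

```bash
python3 -c "
from h import *
go([.542,.0165,.0115],95)"
```

```text
t 18.28 pos [0.5417 0.017  0.1116] yaw 95.3 tilt [-0.0277 -0.0091 -0.9996] shift [1.000e-01 3.100e+00 1.001e+02] turn 0.3 f [ 0.2 -0.9 -0.2] open 0.412
```

Emit:
{"api": "move_arm", "payload": {
  "motion": "0.3 0 1 20 0;0.3 0 2 40 0;0.3 0 2 60 0;0.3 0 3 75 0;0.3 0 3 88 0;0.3 0 3 96 0;0.3 0 3 99 0;0.3 0 3 99 0"
}}

```text
t: 18.95
position: [0.5424, 0.0162, 0.013]
ee_rot: [0.674, 0.739, -0.012, -0.007]
ft_force: [-0.2, 0.1, -0.4]
opening: 0.413
```

```bash
python3 -c "
from h import *
go([.542,.0165,.0105],95)"
```

```text
t 18.95 pos [0.5424 0.0162 0.013 ] yaw 95.3 tilt [-0.027  -0.0092 -0.9996] shift [ 0.4 -0.3  2.5] turn 0.3 f [-0.2  0.1 -0.4] open 0.413
```

Emit:
{"api": "move_arm", "payload": {
  "motion": "0.3 0 0 2 0;0.3 0 0 2 0;0.45 0 0 2 0;0.52 0 0 2 0;0.52 0 0 2 0;0.52 0 0 2 0;0.52 0 0 -3 0;0.52 0 0 -15 0"
}}

```text
t: 19.62
position: [0.5418, 0.0162, 0.0274]
ee_rot: [0.674, 0.739, -0.014, -0.008]
ft_force: [0.0, 0.5, 0.8]
opening: 0.52
```

Emit:
{"api": "move_arm", "payload": {
  "motion": "0.52 0 0 -25 0;0.52 0 -1 -60 0;0.52 0 -2 -100 0;0.52 0 -3 -140 0;0.52 0 -4 -180 0;0.52 0 -5 -200 0;0.52 0 -5 -210 0;0.52 0 -5 -210 0"
}}

```text
t: 20.28
position: [0.5441, 0.0179, 0.2396]
ee_rot: [0.674, 0.739, -0.012, -0.006]
ft_force: [-0.3, 0.4, -0.4]
opening: 0.518
```

Run:
```python
from h import *
go([.542,.0165,.0115],95)
d=wrist(); s=cam("scene")
def c(i,x,y,w,h): return cv2.resize(i["frame"][y:y+h,x:x+w],(400,300),interpolation=cv2.INTER_CUBIC)
cv2.imwrite("pics/m10.png",np.hstack([c(s,200,110,280,210),c(d,200,100,280,210)]))
m=mask(d,(35,20,120),(90,120,255),(250,140,450,280))
p=(.542,.0165,.019); print(proj(d,p))
```

```text
t 20.28 pos [0.5441 0.0179 0.2396] yaw 95.3 tilt [-0.0252 -0.0095 -0.9996] shift [  0.4   3.7 228.1] turn 0.3 f [-0.3  0.4 -0.4] open 0.518
[327.42149393 179.68602194]
```

Run:
```python
from h import *
d=wrist(); g=cv2.cvtColor(d["frame"],cv2.COLOR_BGR2GRAY)
h=cv2.cvtColor(d["frame"],cv2.COLOR_BGR2HSV); print("wax hsv",h[180,320],"floor",h[175,295],"fixed",h[174,386],h[208,385])
m=mask(d,(30,15,150),(75,100,255),(270,140,430,260)); m=cv2.morphologyEx(m,cv2.MORPH_CLOSE,np.ones((5,5),np.uint8))
n,l,st,ce=cv2.connectedComponentsWithStats(m)
for i in range(1,n):
    if st[i,4]>60:
        P=plane(d,*ce[i],.018)[:2]-np.array([.564,.0042]); print(st[i],ce[i].round(1),"tin xy",(P@[.083,-.9965]).round(4),(P@[.9965,.083]).round(4))
s=cam("scene"); b=(215,130,290,190)
M=mask(s,(0,60,15),(15,255,105),b); c=max(cv2.findContours(M,0,2)[0],key=cv2.contourArea)
print("handle",cv2.minAreaRect(np.array([plane(s,u,v,.024)[:2]*1000 for u,v in c[:,0]],np.float32)))
M=mask(s,(15,120,120),(30,255,255),(385,235,415,265));k=cv2.moments(M,True);print("match",plane(s,k["m10"]/k["m00"],k["m01"]/k["m00"],.014))
# lid top edge: highest-angle panel seen in scene: ray check of lid free edge middle for 1.6 rad
a=cv2.imread("pics/s2.png"); D=cv2.absdiff(a,s["frame"])
for th in(1.3,1.6,1.75):
    for y in(-.075,.075):
        q=np.array([.564,.0042])+(.0475-.095*np.cos(th))*np.array([.083,-.9965])+y*np.array([.9965,.083]); print(th,y,proj(s,[*q,.06+.095*np.sin(th)]).round(1))
G=mask(s,(60,80,30),(90,255,255),(280,150,380,240)); ys,xs=np.nonzero(G); print("green: topmost/rightmost",xs.max(),ys[xs.argmax()],ys.max(),xs[ys.argmax()])
```

```text
wax hsv [ 40  48 242] floor [ 72 112 187] fixed [ 42  65 176] [ 41  58 109]
[ 366  158   36   66 1475] [385.6 189.7] tin xy -0.0032 0.0467
[412 159   6  69  84] [414.8 192.4] tin xy -0.0007 0.0838
[314 166  33  35 847] [330.4 182.5] tin xy -0.0105 -0.0205
[279 210 132  34 285] [329.1 238.3] tin xy 0.0612 -0.021
handle ((475.95709228515625, 293.59771728515625), (85.6295394897461, 18.342302322387695), 6.351063251495361)
match [ 0.68755429 -0.2248351   0.014     ]
1.3 -0.075 [302.5 207.1]
1.3 0.075 [346.  178.7]
1.6 -0.075 [308.7 213.6]
1.6 0.075 [352.5 184.6]
1.75 -0.075 [312.  217.5]
1.75 0.075 [355.8 188.3]
green: topmost/rightmost 353 189 236 310
```

```bash
python3 -c "
from h import *
print(robot.hand_in()); print(robot.sense()['t'])"
```

```text
the job is handed in; nothing more can be done
None
the job is handed in; nothing more can be done
```

The job is done and handed in after about 20 s of the 72 s allowed. I gripped the larger spreader from the board, pushed its blade about 28 mm into the slot, and pried and swung the lid open with it. I then laid the spreader back on the board and set the loose tea light on the tin floor beside the other two.

Last checks before handing in:
- **Lid:** it stands open at about 1.6–1.7 rad. That is estimated from where its edge shows in the scene view.
- **Tea light:** it sits at about x = −10, y = −20 mm in the tin's frame. It looks round and about the same size as the fixed ones, so I take it as upright and flat on the floor.
- **Spreader:** the handle's centre is over the board, within about 6 mm of where it started, and it looks flat in the picture. It was pressed onto the board with about 22 N before I let go.
- **Bystanders and hand:** the matchbox had not moved; I did not re-measure the egg cup, timer or keys, but the arm stayed clear of them. The hand was about 0.24 m up and touching nothing.

Disagreements and limits:
- The top camera read 4–8 mm off the scene camera, so I relied on the scene and wrist views.
- The tool had drifted to a tilt of about 1.5° by the end, which was harmless.
- The viewer's limit of 12 pictures was reached, so the last picture could not be viewed and the final checks were numeric.

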